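Close a kit carton and brace it against the sprung fence for taping

TASK

I want to tape this small carton of model parts shut: fold its narrow flap down flat first, then the wide flap down flat over it, and slide the closed carton flat and roughly central against the sprung fence. Press steadily until the fence's metal plate has gone back about half of its travel, never driving it all the way in, with the robot touching only the carton, and finish while still holding that pressure so that I can tape. Leave the other things on the bench where they are.

Things in the scene. Friction and masses are not known exactly. Their poses are not given: they have to be found in the camera images.
- carton: Loose cardboard carton on the green mat, 160 (its x) by 100 (its y) by 60 mm high, walls 4 mm, 0.2 to 0.4 kg; the short end flaps are already folded in. Origin: centre of its underside; z up; its +y long side faces the fence. Slides on the mat when pushed; too wide to grip across.
- narrow_flap (a joint): Narrow top flap, 158 by 45 mm, 3 mm thick, hinged along the top edge of the carton's +y long side (the side nearest the fence; hinge line at carton y = +49 mm, 62 mm above the carton's underside). Radians: 0 = folded down flat over the opening, 1.57 = standing upright, more = leaning outwards over the fence (stop at 2.3). Starts 1.4 to 2.0. A light friction hinge (about 0.012 N m): it stays wherever it is left.
- narrow_flap_edge (a point): Middle of the free edge of the narrow flap, 45 mm from its hinge line.
- wide_flap (a joint): Wide top flap, 158 by 65 mm, 3 mm thick, hinged along the top edge of the carton's -y long side (away from the fence; hinge line at carton y = -49 mm, 65 mm above the carton's underside, so that it lies over the narrow flap). Radians as for the narrow flap: 0 = flat, 1.57 = upright, more = leaning outwards, away from the fence (stop at 2.3). Starts 1.4 to 2.0. Same light friction hinge.
- wide_flap_edge (a point): Middle of the free edge of the wide flap, 65 mm from its hinge line.
- fence: Low plywood fence screwed to the mat, 240 mm long (its x), 50 mm high, with an aluminium plate on two sprung guide pins standing in front of its back board. Origin: on the mat top, below the middle of the plate's front face as it stands at rest; +y points into the fence (the way to press), z up.
- fence_plate (a joint): How far the sprung plate has been pushed back, metres: 0 = at rest, 0.020 = fully in against its stop. Spring 0.8 N per mm, no preload, so half travel (0.010) is 8 N. Plate 220 mm long, 12 mm thick, its face from 4 to 44 mm above the mat; the gap between plate and back board shows the travel (23 mm at rest).
- fence_face (a point): Middle of the plate's front face, 24 mm above the mat; it moves with the plate.
- mat: Green cutting mat with white grid, fixed, 3 mm thick on the table: its top is at z = 0.003. Origin: centre of its underside.
- tape_roll: Bystander: roll of amber tape lying flat, 92 mm across, 40 mm high. Origin: centre of its underside.
- glue_bottle: Bystander: white glue bottle, 40 mm across, 100 mm high, standing behind the fence. Origin: centre of its underside.
- paint_jar: Bystander: paint jar, 34 mm across, 42 mm high, behind the fence. Origin: centre of its underside.
- rail_a: Bystander: white moulded channel with three rings, 260 by 24 by 11 mm, lying along its x. Origin: centre of its underside.
- rail_b: Bystander: white moulded channel with five rings, 260 by 24 by 11 mm, lying along its x. Origin: centre of its underside.
- craft_knife: Bystander: craft knife with yellow and brass handle, 165 mm long, 13 mm thick, blade to its +x. Origin: underside, 95 mm from the handle's end.
- cab_part: Bystander: small white moulded corner part, 28 by 30 by 24 mm. Origin: centre of its underside.

How it is judged:
On the way, in this order (a step that is already met when the one before it is completed fails the run):
1. the narrow flap is folded down while the wide one still stands open (value of joint narrow_flap below 0.15 rad and value of joint wide_flap above 0.7 rad), for 0.2 s.
2. the wide flap is folded down over it, before the carton is pressed on the fence (value of joint each of narrow_flap, wide_flap below 0.15 rad and value of joint fence_plate below 0.004 m), for 0.2 s.
3. the closed carton is held flat on the fence with steady pressure for a second (value of joint fence_plate between 0.006 and 0.014 m and contact force between carton and fence between 4 and 12.5 N and contact force between any of the fingers, the arm and carton above 1.5 N and contact force between each of the fingers, the arm and fence below 0.5 N and angle between the x axis of carton and the x axis of fence, either way round below 0.07 rad and x of carton in the frame of fence between -0.055 and 0.055 m and angle between carton's own z axis and vertical below 0.05 rad and height (world z) of carton below 0.01 m and value of joint each of narrow_flap, wide_flap below 0.15 rad), for 1 s.
At the end, for the whole second after the job is handed in: Flaps within 0.15 rad of flat; carton upright on the mat, at rest, within 0.07 rad of parallel to the fence and 55 mm of its middle; robot pushes only the carton, which holds the fence plate 6 to 14 mm back (4 to 12.5 N) steadily to the end (all of step 3 and linear speed of carton below 0.01 m/s); the arm keeps its last pose, push and grip.
It fails at once if the fence plate is driven (nearly) all the way in (value of joint fence_plate above 0.0185 m).
It fails at once if a bystander is moved more than 25 mm (distance of any of tape_roll, glue_bottle, paint_jar, rail_a, rail_b, craft_knife, cab_part from where it was at the start of the episode above 0.025 m).
It also fails if it takes over 54 s, if anything falls off the work surface, if the arm or the gripper's body presses on something with over 40 N, if the wrist force passes 120 N, or if a joint passes its speed limit or range.

ROBOT

A 6-joint arm with a two-finger parallel gripper is mounted at the origin on the work surface. World frame = base frame: x ahead of the robot, y to its left, z up, the work surface at z = 0. Lengths are in m, angles in rad, forces in N, time in s.
With the tool pointing down it reaches from about 0.35 to 0.775 m from the base axis. Payload 7.3 kg.
Tool frame: the origin (TCP) lies at the very end of the fingers, on their centre line; the grasp point (between the pads) lies 19 mm behind it; z points along the fingers, y is the line along which they close (so a half turn about z gives the same grasp; the last joint's range is limited). The gripper opens to 92 mm and grips with 3 to 60 N. Pads are 19 mm wide; open, the fingers measure 130 mm over their backs; the gripper's body (75 mm by 190 mm) begins 47 mm behind the grasp point.
Start: joints at [0.966, 0.342, 1.524, -0, 1.275, -0.146], TCP at [0.232, 0.471, 0.201] pointing down, gripper open.
Joint ranges: [-2.53, 2.53], [-0.77, 2.02], [0.04, 2.7], [-1, 4.14], [0.28, 2.66], [-3.11, 3.11]. Speed limits (rad/s): [2.57, 2.57, 3.14, 3.14, 3.14, 3.14].

INTERFACE

Orientations are given as [roll, pitch, yaw] about the fixed x, y, z axes, in that order (R = Rz(yaw) Ry(pitch) Rx(roll)).
In Python, from cell import observe, read_camera, get_calibration, hand_in, search_frame gives the robot as it stands.
- The arm moves only by the tool step_arm, never from a script. Its argument "commands" is a list of rows, each an object with "translation": the shift along the tool's x, y, z in mm, a list of three; "roll": the turn about the tool's z in rad. In form: [{"translation": [x, y, z], "roll": roll}, ...]. A call has 1 to 20 rows; each row shifts and turns the commanded pose from where the row before left it, along the tool's axes as they then stand; what a row does not reach is not made up. A row lasts 1/12 s, in which the tool goes at most 41.7 mm and 7.16 degrees, less where a joint would pass 70% of its speed; a pose out of reach is approached as far as the arm can. A call is refused whole if a number of a shift passes 41.7 or a number of a turn 0.125, either way. A call with a gripper value outside its range is refused whole. "fingers" is the opening, from 0 (shut) to 1 (fully open), set as the call begins (left out, the last holds). The fingers move at their own pace and stop on an object; "grip_force" is the grip in N (left out, the last holds). Time passes only in rows, so rows that do not move let the fingers close. It gives the time, the measured TCP pose, the force, the opening and the grip force at its end, in the units of the state.
- observe(): the state, without advancing time (a new reading comes with each control period).
- read_camera(name): name is "side" or "top"; returns the picture (420x560x3 uint8, red, green, blue); there is no depth.
- get_calibration(name): a dict with "camera_matrix" (3x3 intrinsics, pixels), "world_from_camera" (4x4, takes a point from camera to world coordinates). Camera axes: x right, y up, looking along -z (the intrinsics and any distortion apply to the point x, -y, -z); pixel columns grow to the right and rows downward; lengths in m; the calibration is good to about 2 mm. A picture is of the moment at which its call begins. get_calibration takes no time and is no camera call.
- hand_in(): hands the job in; it is judged then, once.
Trained networks look in the newest picture that a camera, given by its name, has taken for a name from the list of things; names that differ only in an ending like _2 or _b are one class to them, and where a whole thing is asked for, a point or a joint stands for the part that bears it (a point fixed in the world has none). Each returns a list of dicts, best first, with "confidence" (0 to 1); they miss things now and then, are a little off and sometimes report something else, mostly with a low value. They report only what shows in the picture. A call takes as long as a camera call.
- search_frame(camera, name): "at" ([x, y, z] in m, in world coordinates, good to about 4 mm: the middle of the surface that is visible of it).
The state is a dict: "time": time; "qpos": joint angles; "qvel": joint speeds; "joint_efforts": joint torques, N m; "tool_pos": TCP position; "tool_rot": TCP orientation; "contact_force": force on the tool from outside, world axes, zero at the start; "torque": the same for the moment, N m; "opening": finger opening in m; "grip_force": force on a finger pad.
Only numpy, scipy, OpenCV 4.12 (cv2) and the standard library are available. Lean on these libraries where they do the work, as an engineer would, in place of code of your own. Each camera call takes 0.05 s, during which the arm holds its last target. There are 200 camera calls.

## Working session

There is one attempt and no reset: what is moved stays moved. The work goes in short steps, Python scripts to look and compute and a tool call to move; the robot and the scene stay as the last step left them, time stands still between calls to the robot, and variables do not carry over. Pictures are saved under pics/ and viewed, at most 10 in all, crops included, and the job is handed in when it is done.

Besides the shell and the picture viewer there is one more tool, called as name([rows], argument=value, ...), one row to a line, values as JSON. step_arm: Moves the arm, as the interface text tells. Its arguments: {"type":"object","properties":{"commands":{"type":"array"},"fingers":{"type":"number"},"grip_force":{"type":"number"}},"required":["commands"]}

```bash
mkdir -p pics; ls
cat > h.py <<'E'
import numpy as np, cv2
from cell import *
def snap(c,f):
    im=read_camera(c); cv2.imwrite('pics/'+f,cv2.cvtColor(np.asarray(im),cv2.COLOR_RGB2BGR)); return im
def proj(c,p):
    k=get_calibration(c);T=np.linalg.inv(np.array(k['world_from_camera']));q=T[:3,:3]@np.array(p)+T[:3,3]
    q=np.array(k['camera_matrix'])@np.array([q[0],-q[1],-q[2]]);return q[:2]/q[2]
def back(c,uv,z):
    k=get_calibration(c);T=np.array(k['world_from_camera']);d=np.linalg.inv(np.array(k['camera_matrix']))@np.array([uv[0],uv[1],1.])
    d=T[:3,:3]@np.array([d[0],-d[1],-d[2]]);o=T[:3,3];return o+d*(z-o[2])/d[2]
E
python3 - <<'E'
from h import *
snap('top','t0.png');snap('side','s0.png')
o=observe();print(o['tool_pos'],o['tool_rot'],o['contact_force'])
for c in('top','side'):
  print(c,np.array(get_calibration(c)['world_from_camera'])[:3,3].round(3))
  for n in('carton','narrow_flap_edge','wide_flap_edge','fence_face','fence','tape_roll','rail_a','craft_knife','cab_part','glue_bottle','paint_jar'):
    print(n,[(np.round(r['at'],3).tolist(),round(r['confidence'],2)) for r in search_frame(c,n)[:2]])
E
```

```text
pics
[0.2322504  0.47039306 0.20082154] [-3.14024193e+00 -2.54505295e-04  2.68272023e+00] [-0.13516023 -0.23163623  0.07688592]
top [0.431 0.025 1.487]
carton [([0.49, 0.08, 0.131], 0.6), ([0.514, 0.257, 0.044], 0.58)]
narrow_flap_edge [([0.502, 0.174, 0.112], 0.68), ([0.485, 0.075, 0.131], 0.63)]
wide_flap_edge []
fence_face [([0.518, 0.254, 0.049], 0.79)]
fence [([0.521, 0.298, 0.009], 0.58)]
tape_roll [([0.692, 0.127, 0.043], 0.83)]
rail_a [([0.524, -0.33, 0.006], 0.69), ([0.55, -0.254, 0.005], 0.68)]
craft_knife [([0.535, -0.397, 0.012], 0.59)]
cab_part [([0.694, 0.261, 0.011], 0.43)]
glue_bottle [([0.618, 0.385, 0.071], 0.74)]
paint_jar [([0.502, 0.392, 0.045], 0.49), ([0.499, 0.128, 0.063], 0.42)]
side [ 0.065 -0.784  0.77 ]
carton [([0.486, 0.085, 0.074], 0.87)]
narrow_flap_edge [([0.501, 0.171, 0.088], 0.68)]
wide_flap_edge [([0.487, 0.075, 0.103], 0.91)]
fence_face [([0.431, 0.255, 0.029], 0.73), ([0.485, 0.075, 0.103], 0.65)]
fence [([0.452, 0.278, 0.045], 0.63)]
tape_roll [([0.682, 0.117, 0.031], 0.92)]
rail_a [([0.541, -0.254, 0.008], 0.79), ([0.51, -0.326, 0.008], 0.65)]
craft_knife [([0.528, -0.4, 0.013], 0.67), ([0.483, 0.086, 0.073], 0.31)]
cab_part [([0.476, -0.166, 0.008], 0.72)]
glue_bottle [([0.613, 0.376, 0.051], 0.79)]
paint_jar [([0.498, 0.381, 0.027], 0.55)]
```

View pics/t0.png

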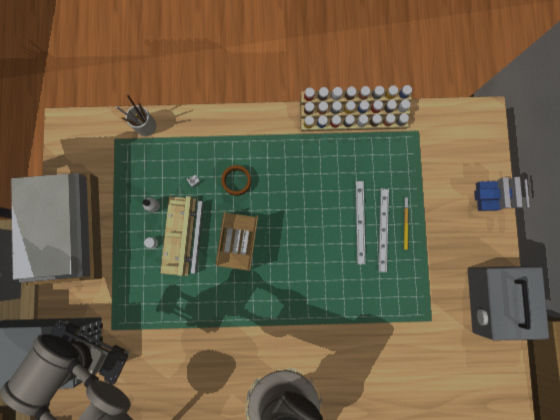

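View pics/s0.png

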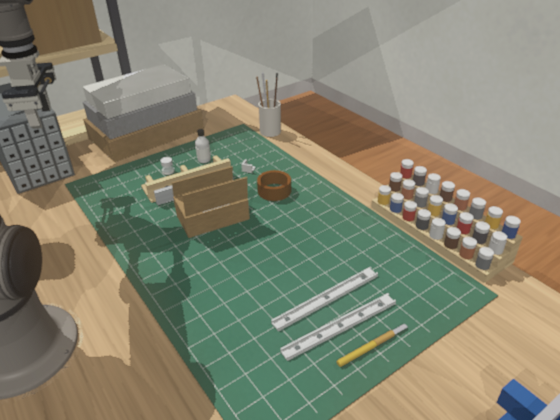

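The top view shows the carton at about (237,242), with the fence plate to its left at (197,237) and the tape roll at (236,180). In the side view both flaps stand at about (205,190). I'll enlarge the top crop to get the carton and fence angles.

Run:
```python
from h import *
im=cv2.imread('pics/t0.png')[160:300,150:290]
cv2.imwrite('pics/t0c.png',cv2.resize(im,None,fx=4.2,fy=4.2,interpolation=cv2.INTER_CUBIC))
im=cv2.imread('pics/s0.png')[140:250,130:300]
cv2.imwrite('pics/s0c.png',cv2.resize(im,None,fx=4.5,fy=4.5,interpolation=cv2.INTER_CUBIC))
```

```text
(no output)
```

View pics/t0c.png

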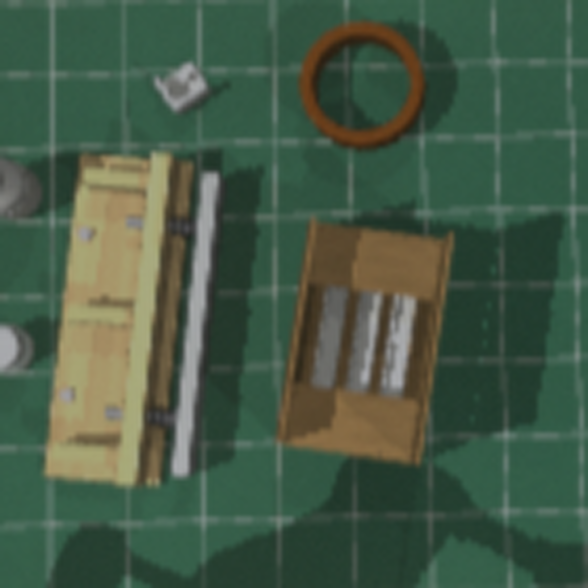

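View pics/s0c.png

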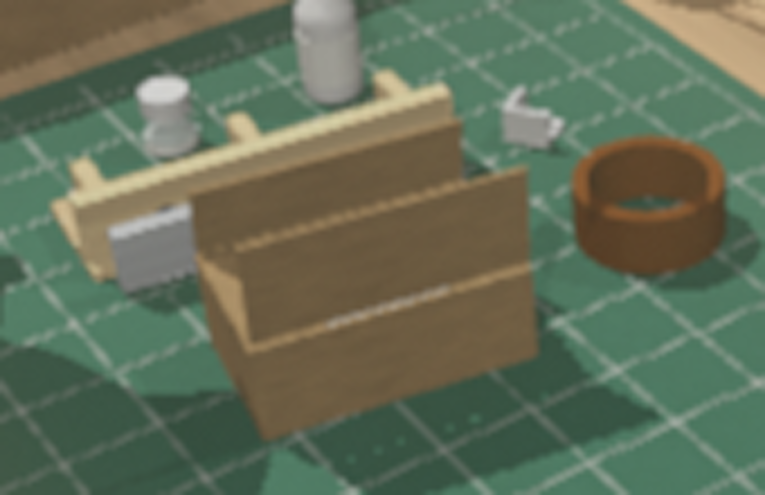

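Run:
```python
from h import *
f=lambda c,o,s,z,cam='top':back(cam,(o[0]+c[0]/s,o[1]+c[1]/s),z)
T=lambda c,z:f(c,(150,160),4.2,z)
S=lambda c,z:f(c,(130,140),4.5,z,'side')
for n,a,b,z in(('plate',(219,172),(189,474),.047),('narrow',(312,220),(279,440),.11),('wide',(452,234),(420,464),.131)):
  A,B=T(a,z),T(b,z);d=A-B;print(n,A.round(3),B.round(3),((A+B)/2).round(3),np.linalg.norm(d).round(3),'ang',np.arctan2(d[1],d[0]).round(3))
A,B=S((265,438),.003),S((538,355),.003);d=B-A;print('carton bottom -y edge',A.round(3),B.round(3),((A+B)/2).round(3),np.linalg.norm(d),np.arctan2(d[1],d[0]))
A,B=S((252,348),.068),S((535,265),.068);d=B-A;print('hinge wide',A.round(3),B.round(3),((A+B)/2).round(3),np.linalg.norm(d),np.arctan2(d[1],d[0]))
A,B=S((240,248),.131),S((526,170),.131);d=B-A;print('edge wide z.131',A.round(3),B.round(3),((A+B)/2).round(3),np.linalg.norm(d),np.arctan2(d[1],d[0]))
A,B=S((192,195),.109),S((460,120),.109);d=B-A;print('edge narrow z.109',A.round(3),B.round(3),((A+B)/2).round(3),np.linalg.norm(d),np.arctan2(d[1],d[0]))
```

```text
plate [0.622 0.231 0.047] [0.405 0.254 0.047] [0.514 0.243 0.047] 0.219 ang -0.107
narrow [0.579 0.157 0.11 ] [0.428 0.182 0.11 ] [0.503 0.17  0.11 ] 0.153 ang -0.163
wide [0.564 0.06  0.131] [0.409 0.085 0.131] [0.486 0.072 0.131] 0.157 ang -0.161
carton bottom -y edge [0.412 0.095 0.003] [0.569 0.067 0.003] [0.49  0.081 0.003] 0.15895519076822748 -0.17958038414684402
hinge wide [0.411 0.09  0.068] [0.568 0.062 0.068] [0.49  0.076 0.068] 0.15921354895629586 -0.17377977628806698
edge wide z.131 [0.413 0.089 0.131] [0.566 0.061 0.131] [0.49  0.075 0.131] 0.15504593090199334 -0.1808279658503579
edge narrow z.109 [0.427 0.18  0.109] [0.581 0.156 0.109] [0.504 0.168 0.109] 0.15582055194815778 -0.1515305264030682
```

The fence yaw comes out at about -0.107 and the carton yaw at about -0.165. The carton centre is near (0.497, 0.127), with roughly 67 mm to the plate. I'll turn the tool first so that its x lies along carton +y.

step_arm([
  {"translation": [0, 0, 0], "roll": 0.12},
  {"translation": [0, 0, 0], "roll": 0.12},
  {"translation": [0, 0, 0], "roll": 0.12},
  {"translation": [0, 0, 0], "roll": 0.12},
  {"translation": [0, 0, 0], "roll": 0.12},
  {"translation": [0, 0, 0], "roll": 0.12},
  {"translation": [0, 0, 0], "roll": 0.12},
  {"translation": [0, 0, 0], "roll": 0.12},
  {"translation": [0, 0, 0], "roll": 0.12},
  {"translation": [0, 0, 0], "roll": 0.12},
  {"translation": [0, 0, 0], "roll": 0.077},
  {"translation": [0, 0, 0], "roll": 0},
], fingers=1)

```text
time: 2.2
tool_pos: [0.2325, 0.4707, 0.2014]
tool_rot: [3.142, -0.0, 1.403]
contact_force: [-0.6, -0.1, 0.5]
opening: 0.0921
grip_force: 0.0
```

```bash
cat >> h.py <<'E'
C=np.array([.497,.127]);ye=np.array([np.sin(.165),np.cos(.165)]);xe=np.array([ye[1],-ye[0]])
def st():
    o=observe();p=np.array(o['tool_pos']);d=p[:2]-C
    print('t',round(o['time'],2),'p',p.round(4),'rot',np.round(o['tool_rot'],3),'local',(d@xe).round(4),(d@ye).round(4),'F',np.round(o['contact_force'],2),'open',o['opening'])
    return o
def to(ly,z,lx=0):
    o=st();p=np.array(o['tool_pos']);y=o['tool_rot'][2];t=C+lx*xe+ly*ye-p[:2]
    tx=np.array([np.cos(y),np.sin(y)]);ty=np.array([np.sin(y),-np.cos(y)])
    print('tool mm',(1000*np.array([t@tx,t@ty,p[2]-z])).round(1))
E
python3 -c "
from h import *
to(.085,.1)"
```

```text
t 2.2 p [0.2325 0.4707 0.2014] rot [ 3.142 -0.     1.403] local -0.3174 0.2956 F [-0.59 -0.12  0.45] open 0.09206870382397897
tool mm [-209.8  317.9  101.4]
```

step_arm([
  {"translation": [-21, 31.8, 0], "roll": 0},
  {"translation": [-21, 31.8, 0], "roll": 0},
  {"translation": [-21, 31.8, 0], "roll": 0},
  {"translation": [-21, 31.8, 0], "roll": 0},
  {"translation": [-21, 31.8, 0], "roll": 0},
  {"translation": [-21, 31.8, 0], "roll": 0},
  {"translation": [-21, 31.8, 0], "roll": 0},
  {"translation": [-21, 31.8, 0], "roll": 0},
  {"translation": [-21, 31.8, 0], "roll": 0},
  {"translation": [-21, 31.8, 0], "roll": 0},
  {"translation": [0, 0, 25], "roll": 0},
  {"translation": [0, 0, 25], "roll": 0},
  {"translation": [0, 0, 25], "roll": 0},
  {"translation": [0, 0, 25], "roll": 0},
  {"translation": [0, 0, 0], "roll": 0},
  {"translation": [0, 0, 0], "roll": 0},
])

```text
time: 3.53
tool_pos: [0.5111, 0.2112, 0.1008]
tool_rot: [-3.139, 0.001, 1.408]
contact_force: [-0.1, 0.5, 0.1]
opening: 0.092
grip_force: 0.0
```

```bash
python3 -c "
from h import *
to(.085,.1)"
```

```text
t 3.53 p [0.5111 0.2112 0.1008] rot [-3.139e+00  1.000e-03  1.408e+00] local 0.0 0.0853 F [-0.07  0.51  0.12] open 0.09196673409328734
tool mm [-0.3 -0.   0.8]
```

step_arm([
  {"translation": [0, 0, 10], "roll": 0},
  {"translation": [-8, 0, 0], "roll": 0},
  {"translation": [-8, 0, 0], "roll": 0},
  {"translation": [-8, 0, 0], "roll": 0},
  {"translation": [-8, 0, 0], "roll": 0},
  {"translation": [-8, 0, 0], "roll": 0},
  {"translation": [-8, 0, 2], "roll": 0},
  {"translation": [-6, 0, 4], "roll": 0},
  {"translation": [-3, 0, 4], "roll": 0},
  {"translation": [0, 0, 4], "roll": 0},
  {"translation": [0, 0, 4], "roll": 0},
  {"translation": [0, 0, 2], "roll": 0},
  {"translation": [0, 0, 0], "roll": 0},
  {"translation": [0, 0, 0], "roll": 0},
])

```text
time: 4.7
tool_pos: [0.5023, 0.1554, 0.0712]
tool_rot: [-3.141, -0.0, 1.406]
contact_force: [-0.1, 0.4, -0.6]
opening: 0.0919
grip_force: 0.0
```

```bash
python3 -c "
from h import *
st()
im=snap('side','s1.png')
im=cv2.imread('pics/s1.png')[100:260,100:320]
cv2.imwrite('pics/s1c.png',cv2.resize(im,None,fx=3.5,fy=3.5,interpolation=cv2.INTER_CUBIC))"
```

```text
t 4.7 p [0.5023 0.1554 0.0712] rot [-3.141 -0.     1.406] local 0.0005 0.0289 F [-0.1   0.35 -0.6 ] open 0.09188112980586154
```

View pics/s1c.png

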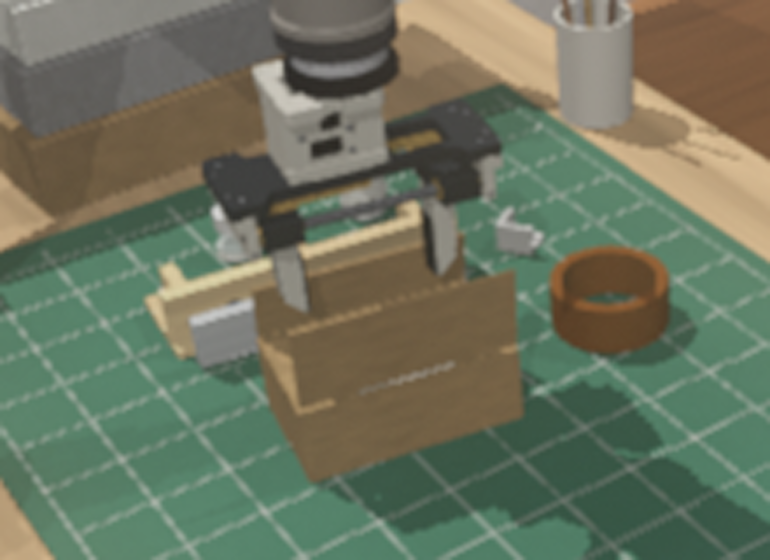

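```bash
python3 -c "
from h import *
o=observe();
f=lambda p:((proj('side',p)-[100,100])*3.5).round(0)
print('tcp',f(o['tool_pos']))
L=lambda x,y,z:f([*(C+x*xe+y*ye),z])
for n,y,z in(('top far',.05,.065),('narrow up',.044,.11),('narrow flat edge',.004,.067),('wide up',-.054,.131),('wide hinge',-.049,.068)):print(n,L(-.079,y,z),L(.079,y,z))
for x in(-.056,.056):
  print('finger',L(x,.029,.071),L(x,.029,.11))
for n in('narrow_flap_edge','wide_flap_edge'):
  print(n,[(np.round(r['at'],3).tolist(),round(r['confidence'],2)) for r in search_frame('side',n)[:2]])
"
```

```text
tcp [373. 315.]
top far [257. 337.] [464. 279.]
narrow up [250. 289.] [462. 231.]
narrow flat edge [276. 369.] [488. 308.]
wide up [289. 336.] [515. 272.]
wide hinge [300. 410.] [517. 345.]
finger [296. 337.] [289. 290.]
finger [445. 295.] [440. 249.]
narrow_flap_edge [([0.498, 0.172, 0.081], 0.6), ([0.49, 0.384, 0.014], 0.31)]
wide_flap_edge [([0.484, 0.071, 0.102], 0.58), ([0.429, 0.258, 0.033], 0.49)]
```

```bash
python3 -c "
from h import *
snap('top','t1.png')
a=cv2.imread('pics/s1.png')[150:240,160:260];b=cv2.imread('pics/t1.png')[190:290,190:280]
r=lambda i,w:cv2.resize(i,(w,int(w*i.shape[0]/i.shape[1])),interpolation=cv2.INTER_CUBIC)
a=r(a,420);b=r(b,380);H=max(a.shape[0],b.shape[0]);o=np.zeros((H,800,3),np.uint8);o[:a.shape[0],:420]=a;o[:b.shape[0],420:]=b
cv2.imwrite('pics/c1.png',o)
print([(np.round(r['at'],3).tolist(),round(r['confidence'],2)) for r in search_frame('top','narrow_flap_edge')[:2]])
"
```

```text
[([0.503, 0.393, 0.045], 0.46)]
```

View pics/c1.png

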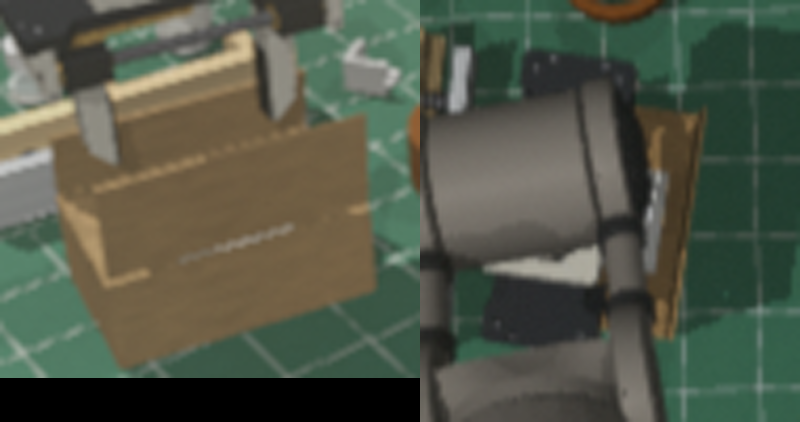

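The flap's position is unclear with the fingers in the way: tips at about (118,163) and (275,118), brown behind them. I'll lift straight up and look again.

step_arm([
  {"translation": [0, 0, -30], "roll": 0},
  {"translation": [0, 0, -35], "roll": 0},
  {"translation": [0, 0, -35], "roll": 0},
  {"translation": [0, 0, 0], "roll": 0},
])

```text
time: 5.28
tool_pos: [0.506, 0.1558, 0.1784]
tool_rot: [3.13, -0.004, 1.406]
contact_force: [0.9, 0.4, 0.2]
opening: 0.0919
grip_force: 0.0
```

```bash
python3 -c "
from h import *
st()
snap('side','s2.png')
a=cv2.imread('pics/s2.png')[100:240,130:290]
cv2.imwrite('pics/c2.png',cv2.resize(a,None,fx=4.2,fy=4.2,interpolation=cv2.INTER_CUBIC))
for n in('narrow_flap_edge','wide_flap_edge','carton'):
  print(n,[(np.round(r['at'],3).tolist(),round(r['confidence'],2)) for r in search_frame('side',n)[:2]])
"
```

```text
t 5.28 p [0.506  0.1558 0.1784] rot [ 3.13  -0.004  1.406] local 0.0042 0.0299 F [0.94 0.42 0.18] open 0.09192188022716462
narrow_flap_edge [([0.499, 0.175, 0.086], 0.65), ([0.474, -0.168, 0.008], 0.59)]
wide_flap_edge [([0.487, 0.075, 0.104], 0.91), ([0.498, 0.174, 0.087], 0.21)]
carton [([0.484, 0.088, 0.073], 0.89), ([0.428, 0.257, 0.033], 0.16)]
```

View pics/c2.png

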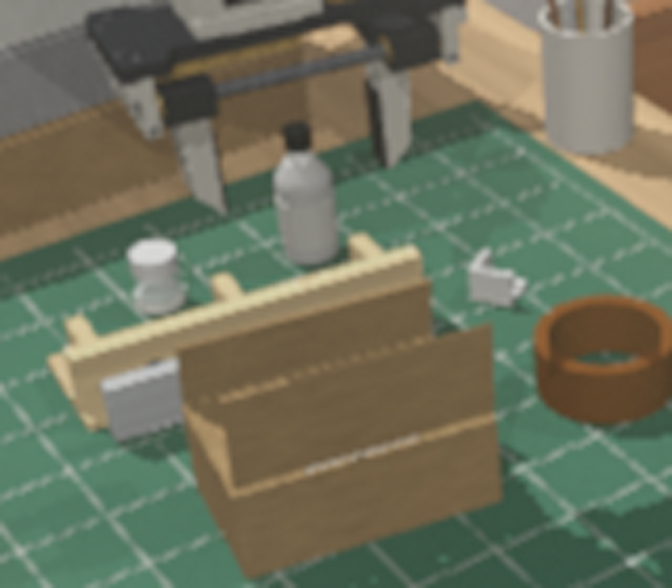

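```bash
python3 -c "
from h import *
o=observe();p=np.array(o['tool_pos'])
f=lambda p:((proj('side',p)-[130,100])*4.2).round(0)
for z in(0,.01,.02,.03):print(z,f(p+[0,0,z]))
for x in(-.056,.056):
  for d in(-.01,.01): print(x,d,f(p+np.r_[x*xe+d*ye,0]))
k=get_calibration('side');print(np.array(k['camera_matrix']).round(1),{a:b for a,b in k.items() if a not in('camera_matrix','world_from_camera')},np.array(k['world_from_camera']).round(3))
"
```

```text
0 [301. 234.]
0.01 [299. 219.]
0.02 [297. 203.]
0.03 [295. 188.]
-0.056 -0.01 [211. 267.]
-0.056 0.01 [201. 250.]
0.056 -0.01 [400. 218.]
0.056 0.01 [388. 203.]
[[495.2   0.  277. ]
 [  0.  495.2 205.1]
 [  0.    0.    1. ]] {} [[ 0.812  0.361 -0.458  0.065]
 [-0.583  0.471 -0.662 -0.784]
 [-0.023  0.805  0.593  0.77 ]
 [ 0.     0.     0.     1.   ]]
```

```bash
python3 -c "
from h import *
for z in(.15,.18,.2):
  p=back('top',(223.6,236.7),z);d=p[:2]-C;print(z,p.round(3),'local',d@xe,d@ye)
st()
# fit tip pair from side: vary dx,dz
p=np.array(observe()['tool_pos'])
from scipy.optimize import least_squares
u=[(225,213),(390,165)]
def r(v):
  return np.concatenate([((proj('side',p+np.r_[(s*.056+v[0])*xe-.0095*ye*1+v[1]*ye*0,v[1]])-[130,100])*4.2-q) for s,q in zip((-1,1),u)])
s=least_squares(r,[0,0]);print(s.x,s.fun)
"
```

```text
0.15 [0.505 0.157 0.15 ] local 0.0034661545228195497 0.030542347526220308
0.18 [0.504 0.154 0.18 ] local 0.002301011720625352 0.027345756400183503
0.2 [0.503 0.152 0.2  ] local 0.0015242498524959264 0.02521469564949229
t 5.48 p [0.5016 0.155  0.1706] rot [-3.14   0.     1.406] local -0.0 0.0284 F [ 0.24 -0.41 -0.31] open 0.09202373138194503
[0.0053041  0.03237873] [-12.75710718   0.32464189  13.83043636   0.42432975]
```

The robot's sideways position agrees with the picture. The visible tips, however, are about 30 mm above the reported TCP, so the sweep passed over the flap without touching it. I'll sweep again lower, at a height that is safe whichever reading is right.

step_arm([
  {"translation": [28, 0, 0], "roll": 0},
  {"translation": [29, 0, 0], "roll": 0},
  {"translation": [0, 0, 30], "roll": 0},
  {"translation": [0, 0, 35], "roll": 0},
  {"translation": [0, 0, 33], "roll": 0},
  {"translation": [0, 0, 0], "roll": 0},
  {"translation": [-8, 0, 0], "roll": 0},
  {"translation": [-8, 0, 0], "roll": 0},
  {"translation": [-8, 0, 0], "roll": 0},
  {"translation": [-8, 0, 0], "roll": 0},
  {"translation": [-8, 0, 0], "roll": 0},
  {"translation": [-5, 0, 0], "roll": 0},
  {"translation": [0, 0, 0], "roll": 0},
  {"translation": [0, 0, 0], "roll": 0},
])

```text
time: 6.65
tool_pos: [0.5045, 0.1666, 0.0739]
tool_rot: [3.141, -0.0, 1.405]
contact_force: [0.5, 0.4, -0.1]
opening: 0.0917
grip_force: 0.0
```

```bash
python3 -c "
from h import *
st()
snap('side','s3.png')
a=cv2.imread('pics/s3.png')[120:240,130:290]
cv2.imwrite('pics/c3.png',cv2.resize(a,None,fx=4.2,fy=4.2,interpolation=cv2.INTER_CUBIC))
for n in('narrow_flap_edge','wide_flap_edge'):
  print(n,[(np.round(r['at'],3).tolist(),round(r['confidence'],2)) for r in search_frame('side',n)[:2]])
"
```

```text
t 6.65 p [0.5045 0.1666 0.0739] rot [ 3.141 -0.     1.405] local 0.0009 0.0403 F [ 0.52  0.37 -0.13] open 0.09169672733532126
narrow_flap_edge [([0.497, 0.162, 0.084], 0.81), ([0.683, 0.116, 0.028], 0.71)]
wide_flap_edge [([0.487, 0.074, 0.103], 0.9), ([0.68, 0.117, 0.028], 0.41)]
```

View pics/c3.png

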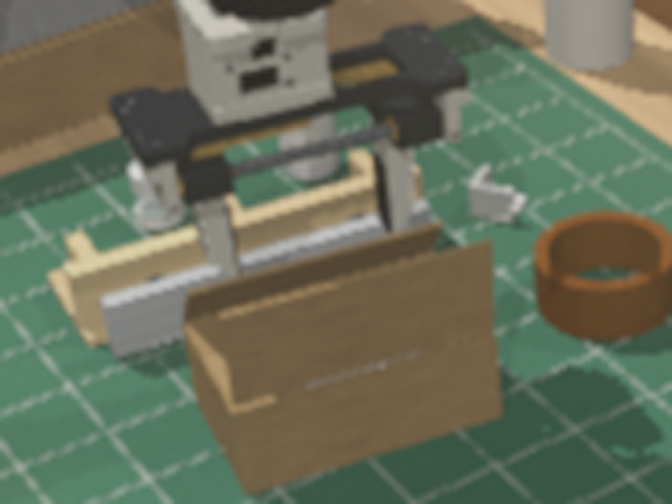

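The narrow flap now leans inward, with its edge at about (188,295) to (435,230) and the fingers behind it. I'll keep pushing it down.

step_arm([
  {"translation": [-4, 0, 4], "roll": 0},
  {"translation": [-4, 0, 4], "roll": 0},
  {"translation": [-3, 0, 4], "roll": 0},
  {"translation": [0, 0, 4], "roll": 0},
  {"translation": [0, 0, 4], "roll": 0},
  {"translation": [0, 0, 3], "roll": 0},
  {"translation": [0, 0, 0], "roll": 0},
  {"translation": [0, 0, 0], "roll": 0},
])

```text
time: 7.47
tool_pos: [0.5024, 0.1562, 0.0502]
tool_rot: [-3.141, 0.0, 1.406]
contact_force: [-0.1, -0.6, 0.7]
opening: 0.0919
grip_force: 0.0
```

step_arm([
  {"translation": [0, 0, 2], "roll": 0},
  {"translation": [0, 0, 2], "roll": 0},
  {"translation": [0, 0, 0], "roll": 0},
  {"translation": [0, 0, 0], "roll": 0},
])

```text
time: 7.8
tool_pos: [0.5024, 0.1562, 0.0464]
tool_rot: [-3.141, -0.0, 1.406]
contact_force: [0.8, -0.3, -0.1]
opening: 0.0916
grip_force: 0.0
```

step_arm([
  {"translation": [0, 0, 2], "roll": 0},
  {"translation": [0, 0, 1], "roll": 0},
  {"translation": [0, 0, 0], "roll": 0},
  {"translation": [0, 0, 0], "roll": 0},
])

```text
time: 8.13
tool_pos: [0.5024, 0.1561, 0.0433]
tool_rot: [-3.141, -0.0, 1.406]
contact_force: [0.6, 0.2, 0.1]
opening: 0.0921
grip_force: 0.0
```

```bash
python3 -c "
from h import *
for i in range(3): st();snap('side','s4.png')
a=cv2.imread('pics/s4.png')[120:240,130:290]
cv2.imwrite('pics/c4.png',cv2.resize(a,None,fx=4.2,fy=4.2,interpolation=cv2.INTER_CUBIC))
for n in('narrow_flap_edge','wide_flap_edge'):
  print(n,[(np.round(r['at'],3).tolist(),round(r['confidence'],2)) for r in search_frame('side',n)[:2]])
"
```

```text
t 8.13 p [0.5024 0.1561 0.0433] rot [-3.141 -0.     1.406] local 0.0006 0.0296 F [0.64 0.21 0.07] open 0.0920694836404325
t 8.18 p [0.5025 0.1561 0.0434] rot [-3.142 -0.     1.406] local 0.0006 0.0296 F [ 0.39 -0.4  -0.21] open 0.09153696174549146
t 8.23 p [0.5025 0.1561 0.0434] rot [ 3.142 -0.     1.406] local 0.0006 0.0296 F [-0.39 -0.22  0.34] open 0.09173661849582247
narrow_flap_edge [([0.44, 0.171, 0.064], 0.66)]
wide_flap_edge [([0.485, 0.074, 0.104], 0.6), ([0.528, -0.398, 0.015], 0.5)]
```

View pics/c4.png

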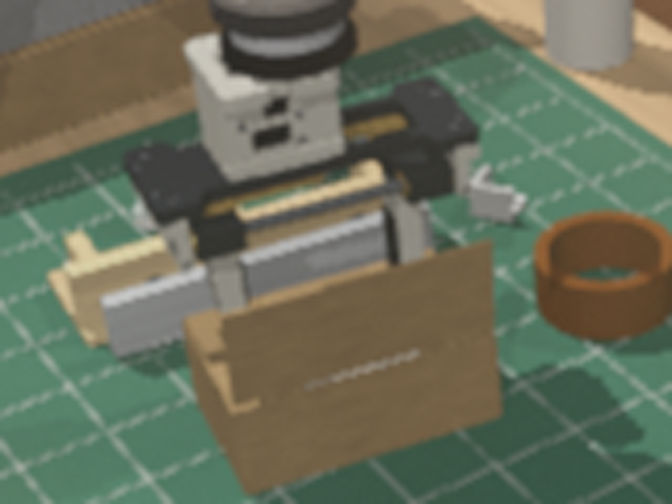

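The narrow flap now lies nearly flat, and its edge is hidden behind the wide flap. I'll lower further in small steps until the force shows it has bottomed out.

step_arm([
  {"translation": [0, 0, 1], "roll": 0},
  {"translation": [0, 0, 1], "roll": 0},
  {"translation": [0, 0, 0], "roll": 0},
  {"translation": [0, 0, 0], "roll": 0},
])

```text
time: 8.72
tool_pos: [0.5024, 0.1561, 0.0413]
tool_rot: [-3.141, -0.0, 1.406]
contact_force: [0.1, 0.9, -0.2]
opening: 0.0919
grip_force: 0.0
```

step_arm([
  {"translation": [0, 0, 1], "roll": 0},
  {"translation": [0, 0, 1], "roll": 0},
  {"translation": [0, 0, 0], "roll": 0},
  {"translation": [0, 0, 0], "roll": 0},
])

```text
time: 9.05
tool_pos: [0.5026, 0.1562, 0.0409]
tool_rot: [3.141, -0.0, 1.406]
contact_force: [-5.2, -0.8, 13.8]
opening: 0.0919
grip_force: 6.9
```

The flap bottomed out at reported z 0.041, so the tip offset is about 27 mm and the narrow flap is flat. Next is the wide flap: up, across and down on the far side.

step_arm([
  {"translation": [0, 0, -10], "roll": 0},
  {"translation": [0, 0, -30], "roll": 0},
  {"translation": [0, 0, -35], "roll": 0},
  {"translation": [0, 0, -35], "roll": 0},
  {"translation": [0, 0, 0], "roll": 0},
  {"translation": [-27, 0, 0], "roll": 0},
  {"translation": [-27, 0, 0], "roll": 0},
  {"translation": [-27, 0, 0], "roll": 0},
  {"translation": [-27, 0, 0], "roll": 0},
  {"translation": [-27, 0, 0], "roll": 0},
  {"translation": [0, 0, 0], "roll": 0},
  {"translation": [0, 0, 30], "roll": 0},
  {"translation": [0, 0, 33], "roll": 0},
  {"translation": [0, 0, 0], "roll": 0},
  {"translation": [0, 0, 0], "roll": 0},
])

```text
time: 10.3
tool_pos: [0.4794, 0.0234, 0.0858]
tool_rot: [-3.138, -0.0, 1.406]
contact_force: [0.1, -0.1, 1.5]
opening: 0.0918
grip_force: 0.0
```

```bash
python3 -c "
from h import *
to(-.105,.086)
for n in('top','side'):
  snap(n,'x.png')
  for m in('narrow_flap_edge','wide_flap_edge'): print(n,m,[(np.round(r['at'],3).tolist(),round(r['confidence'],2)) for r in search_frame(n,m)[:2]])
"
```

```text
t 10.3 p [0.4794 0.0234 0.0858] rot [-3.138 -0.     1.406] local -0.0004 -0.1051 F [ 0.14 -0.12  1.54] open 0.09177200427082682
tool mm [ 0.1  0.4 -0.2]
top narrow_flap_edge [([0.499, 0.156, 0.066], 0.88)]
top wide_flap_edge []
side narrow_flap_edge [([0.497, 0.381, 0.027], 0.68), ([0.432, 0.169, 0.063], 0.5)]
side wide_flap_edge [([0.49, 0.073, 0.097], 0.8), ([0.441, 0.259, 0.038], 0.53)]
```

step_arm([
  {"translation": [10, 0, 0], "roll": 0},
  {"translation": [10, 0, 0], "roll": 0},
  {"translation": [10, 0, 0], "roll": 0},
  {"translation": [8, 0, 0], "roll": 0},
  {"translation": [8, 0, 0], "roll": 0},
  {"translation": [8, 0, 0], "roll": 0},
  {"translation": [8, 0, 1], "roll": 0},
  {"translation": [8, 0, 4], "roll": 0},
  {"translation": [8, 0, 5], "roll": 0},
  {"translation": [8, 0, 5], "roll": 0},
  {"translation": [7, 0, 5], "roll": 0},
  {"translation": [0, 0, 5], "roll": 0},
  {"translation": [0, 0, 5], "roll": 0},
  {"translation": [0, 0, 5], "roll": 0},
  {"translation": [0, 0, 4], "roll": 0},
  {"translation": [0, 0, 0], "roll": 0},
  {"translation": [0, 0, 0], "roll": 0},
])

```text
time: 12.02
tool_pos: [0.4954, 0.1144, 0.0472]
tool_rot: [-3.141, 0.0, 1.405]
contact_force: [-0.3, -1.0, 0.5]
opening: 0.0917
grip_force: 0.0
```

step_arm([
  {"translation": [0, 0, 1], "roll": 0},
  {"translation": [0, 0, 1], "roll": 0},
  {"translation": [0, 0, 1], "roll": 0},
  {"translation": [0, 0, 0], "roll": 0},
  {"translation": [0, 0, 0], "roll": 0},
])

```text
time: 12.43
tool_pos: [0.4957, 0.1147, 0.0445]
tool_rot: [3.141, -0.0, 1.406]
contact_force: [0.0, 0.5, -0.2]
opening: 0.0919
grip_force: 0.1
```

step_arm([
  {"translation": [0, 0, 1], "roll": 0},
  {"translation": [0, 0, 0], "roll": 0},
  {"translation": [0, 0, 0], "roll": 0},
  {"translation": [0, 0, 0], "roll": 0},
])

```text
time: 12.77
tool_pos: [0.4957, 0.1147, 0.0443]
tool_rot: [3.141, -0.0, 1.406]
contact_force: [-2.6, -0.9, 7.7]
opening: 0.0921
grip_force: 4.1
```

Both flaps are down. Now I'll lift, go behind the carton, turn to the fence yaw (roll -0.058) and lower to pushing height.

step_arm([
  {"translation": [0, 0, -10], "roll": 0},
  {"translation": [0, 0, -25], "roll": 0},
  {"translation": [0, 0, -25], "roll": 0},
  {"translation": [-22, 0, 0], "roll": 0},
  {"translation": [-22, 0, 0], "roll": -0.058},
  {"translation": [-22, 0, 0], "roll": 0},
  {"translation": [-24, 0, 0], "roll": 0},
  {"translation": [0, 0, 0], "roll": 0},
  {"translation": [0, 0, 30], "roll": 0},
  {"translation": [0, 0, 35], "roll": 0},
  {"translation": [0, 0, 34], "roll": 0},
  {"translation": [0, 0, 0], "roll": 0},
  {"translation": [0, 0, 0], "roll": 0},
])

```text
time: 13.85
tool_pos: [0.4824, 0.026, 0.0038]
tool_rot: [-3.138, -0.0, 1.464]
contact_force: [1.0, -0.2, 1.1]
opening: 0.0919
grip_force: 0.0
```

```bash
cat >> h.py <<'E'
F0=np.array([.514,.243]);fy=np.array([.107,.994]);fx=np.array([.994,-.107])
def fs():
    o=st();d=np.array(o['tool_pos'])[:2]-F0;print('fence frame',(d@fx).round(4),(d@fy).round(4),'Ffence',round(float(np.array(o['contact_force'])[:2]@fy),2))
E
python3 -c "
from h import *
fs()
for n in('top','side'):
  snap(n,'x%s.png'%n)
  for m in('narrow_flap_edge','wide_flap_edge','carton','fence_face'): print(n,m,[(np.round(r['at'],3).tolist(),round(r['confidence'],2)) for r in search_frame(n,m)[:2]])
fs()
a=cv2.imread('pics/xside.png')[120:240,130:290];b=cv2.imread('pics/xtop.png')[170:300,160:280]
r=lambda i,w:cv2.resize(i,(w,int(w*i.shape[0]/i.shape[1])),interpolation=cv2.INTER_CUBIC)
a=r(a,400);b=r(b,400);o=np.zeros((b.shape[0],800,3),np.uint8);o[:a.shape[0],:400]=a;o[:,400:]=b
cv2.imwrite('pics/c5.png',o)
"
```

```text
t 13.85 p [0.4824 0.026  0.0038] rot [-3.138 -0.     1.464] local 0.0022 -0.102 F [ 1.01 -0.19  1.1 ] open 0.09185324838063688
fence frame -0.0082 -0.2191 Ffence -0.08
top narrow_flap_edge [([0.503, 0.162, 0.069], 0.58)]
top wide_flap_edge [([0.496, 0.129, 0.072], 0.98)]
top carton [([0.502, 0.144, 0.067], 0.68), ([0.535, -0.395, 0.016], 0.26)]
top fence_face [([0.518, 0.253, 0.049], 0.63)]
side narrow_flap_edge [([0.459, 0.177, 0.065], 0.72), ([0.497, 0.382, 0.028], 0.69)]
side wide_flap_edge []
side carton [([0.475, 0.084, 0.035], 0.81)]
side fence_face [([0.452, 0.252, 0.032], 0.79)]
t 14.35 p [0.4838 0.0256 0.005 ] rot [ 3.14  -0.     1.464] local 0.0036 -0.1022 F [ 0.33 -0.01  0.05] open 0.09173483155092302
fence frame -0.0068 -0.2194 Ffence 0.02
```

Both flaps report flat, at z about 0.07. Now push toward the fence, stopping a few millimetres short.

step_arm([
  {"translation": [12, 0, 0], "roll": 0},
  {"translation": [12, 0, 0], "roll": 0},
  {"translation": [5, 0, 0], "roll": 0},
  {"translation": [4, 0, 0], "roll": 0},
  {"translation": [4, 0, 0], "roll": 0},
  {"translation": [4, 0, 0], "roll": 0},
  {"translation": [4, 0, 0], "roll": 0},
  {"translation": [4, 0, 0], "roll": 0},
  {"translation": [4, 0, 0], "roll": 0},
  {"translation": [4, 0, 0], "roll": 0},
  {"translation": [4, 0, 0], "roll": 0},
  {"translation": [4, 0, 0], "roll": 0},
  {"translation": [4, 0, 0], "roll": 0},
  {"translation": [4, 0, 0], "roll": 0},
  {"translation": [4, 0, 0], "roll": 0},
  {"translation": [4, 0, 0], "roll": 0},
  {"translation": [4, 0, 0], "roll": 0},
  {"translation": [4, 0, 0], "roll": 0},
  {"translation": [4, 0, 0], "roll": 0},
  {"translation": [0, 0, 0], "roll": 0},
])

```text
time: 16.02
tool_pos: [0.4935, 0.1189, 0.0044]
tool_rot: [3.141, -0.0, 1.464]
contact_force: [0.9, 0.4, -0.7]
opening: 0.0916
grip_force: 0.0
```

```bash
python3 -c "
from h import *
fs();fs()
for n in('top','side'):
  snap(n,'y%s.png'%n)
  for m in('wide_flap_edge','carton'): print(n,m,[(np.round(r['at'],3).tolist(),round(r['confidence'],2)) for r in search_frame(n,m)[:1]])
fs()
a=cv2.imread('pics/yside.png')[120:240,130:290];b=cv2.imread('pics/ytop.png')[170:300,160:280]
r=lambda i,w:cv2.resize(i,(w,int(w*i.shape[0]/i.shape[1])),interpolation=cv2.INTER_CUBIC)
a=r(a,400);b=r(b,400);o=np.zeros((b.shape[0],800,3),np.uint8);o[:a.shape[0],:400]=a;o[:,400:]=b
cv2.imwrite('pics/c5.png',o)
"
```

```text
t 16.02 p [0.4935 0.1189 0.0044] rot [ 3.141 -0.     1.464] local -0.0022 -0.0086 F [ 0.86  0.37 -0.74] open 0.0915939283231116
fence frame -0.0071 -0.1256 Ffence 0.46
t 16.02 p [0.4935 0.1189 0.0044] rot [ 3.141 -0.     1.464] local -0.0022 -0.0086 F [ 0.86  0.37 -0.74] open 0.0915939283231116
fence frame -0.0071 -0.1256 Ffence 0.46
top wide_flap_edge [([0.447, 0.177, 0.07], 0.48)]
top carton [([0.559, 0.194, 0.069], 0.59)]
side wide_flap_edge [([0.509, 0.15, 0.071], 0.74)]
side carton [([0.488, 0.133, 0.038], 0.6)]
t 16.32 p [0.4934 0.118  0.0044] rot [-3.142 -0.     1.464] local -0.0021 -0.0095 F [-0.41  0.38 -0.01] open 0.09180280577508967
fence frame -0.0071 -0.1265 Ffence 0.33
```

step_arm([
  {"translation": [3, 0, 0], "roll": 0},
  {"translation": [3, 0, 0], "roll": 0},
  {"translation": [3, 0, 0], "roll": 0},
  {"translation": [3, 0, 0], "roll": 0},
  {"translation": [2, 0, 0], "roll": 0},
  {"translation": [2, 0, 0], "roll": 0},
  {"translation": [2, 0, 0], "roll": 0},
  {"translation": [0, 0, 0], "roll": 0},
  {"translation": [0, 0, 0], "roll": 0},
  {"translation": [0, 0, 0], "roll": 0},
])

```text
time: 17.15
tool_pos: [0.4954, 0.1361, 0.0045]
tool_rot: [3.141, -0.0, 1.464]
contact_force: [-0.5, -0.1, -0.3]
opening: 0.0914
grip_force: 0.0
```

```bash
python3 -c "
from h import *
fs()"
```

```text
t 17.15 p [0.4954 0.1361 0.0045] rot [ 3.141 -0.     1.464] local -0.0031 0.0087 F [-0.5  -0.07 -0.35] open 0.09144433570799491
fence frame -0.007 -0.1083 Ffence -0.12
```

step_arm([
  {"translation": [1, 0, 0], "roll": 0},
  {"translation": [1, 0, 0], "roll": 0},
  {"translation": [1, 0, 0], "roll": 0},
  {"translation": [1, 0, 0], "roll": 0},
  {"translation": [0, 0, 0], "roll": 0},
  {"translation": [0, 0, 0], "roll": 0},
  {"translation": [0, 0, 0], "roll": 0},
])

```text
time: 17.73
tool_pos: [0.4957, 0.1397, 0.0045]
tool_rot: [-3.142, 0.0, 1.464]
contact_force: [-1.0, -4.8, 2.0]
opening: 0.0918
grip_force: 2.6
```

```bash
python3 -c "
from h import *
fs()
for n in ('top','side'):
  snap(n,'z%s.png'%n);fs()
a=cv2.imread('pics/zside.png')[120:240,130:290];b=cv2.imread('pics/ztop.png')[170:300,160:280]
r=lambda i,w:cv2.resize(i,(w,int(w*i.shape[0]/i.shape[1])),interpolation=cv2.INTER_CUBIC)
a=r(a,400);b=r(b,400);o=np.zeros((b.shape[0],800,3),np.uint8);o[:a.shape[0],:400]=a;o[:,400:]=b
cv2.imwrite('pics/c5.png',o)
"
```

```text
t 17.73 p [0.4957 0.1397 0.0045] rot [-3.142  0.     1.464] local -0.0034 0.0123 F [-1.02 -4.8   1.96] open 0.09178114808558097
fence frame -0.0071 -0.1046 Ffence -4.88
t 17.78 p [0.4957 0.1397 0.0045] rot [-3.142  0.     1.464] local -0.0034 0.0123 F [-0.94 -5.9   1.6 ] open 0.09200519686897135
fence frame -0.0071 -0.1047 Ffence -5.97
t 17.83 p [0.4957 0.1397 0.0045] rot [-3.142  0.     1.464] local -0.0033 0.0123 F [-1.29 -5.    2.2 ] open 0.09188398430309579
fence frame -0.0071 -0.1046 Ffence -5.11
```

step_arm([
  {"translation": [1, 0, 0], "roll": 0},
  {"translation": [1, 0, 0], "roll": 0},
  {"translation": [1, 0, 0], "roll": 0},
  {"translation": [1, 0, 0], "roll": 0},
  {"translation": [0.5, 0, 0], "roll": 0},
  {"translation": [0, 0, 0], "roll": 0},
  {"translation": [0, 0, 0], "roll": 0},
  {"translation": [0, 0, 0], "roll": 0},
  {"translation": [0, 0, 0], "roll": 0},
])

```text
time: 18.58
tool_pos: [0.4961, 0.1437, 0.0045]
tool_rot: [-3.141, 0.001, 1.463]
contact_force: [-1.2, -9.2, 2.9]
opening: 0.092
grip_force: 3.9
```

```bash
python3 -c "
from h import *
fs()
for n in ('top','side'):
  snap(n,'w%s.png'%n);fs()
a=cv2.imread('pics/wside.png')[130:240,140:260];b=cv2.imread('pics/wtop.png')[185:285,165:265]
r=lambda i,w:cv2.resize(i,(w,int(w*i.shape[0]/i.shape[1])),interpolation=cv2.INTER_CUBIC)
a=r(a,400);b=r(b,400);o=np.zeros((400,800,3),np.uint8);o[:a.shape[0],:400]=a[:400];o[:,400:]=b[:400]
cv2.imwrite('pics/c6.png',o)
"
```

```text
t 18.58 p [0.4961 0.1437 0.0045] rot [-3.141e+00  1.000e-03  1.463e+00] local -0.0036 0.0163 F [-1.19 -9.18  2.93] open 0.09204179986155041
fence frame -0.0072 -0.1007 Ffence -9.25
t 18.63 p [0.4961 0.1437 0.0045] rot [-3.141e+00  1.000e-03  1.463e+00] local -0.0036 0.0163 F [-2.45 -7.29  3.53] open 0.09162963370711015
fence frame -0.0072 -0.1006 Ffence -7.51
t 18.68 p [0.4961 0.1437 0.0045] rot [-3.141e+00  1.000e-03  1.463e+00] local -0.0036 0.0163 F [-2.16 -7.76  2.42] open 0.09187463298619532
fence frame -0.0072 -0.1006 Ffence -7.95
```

View pics/c6.png

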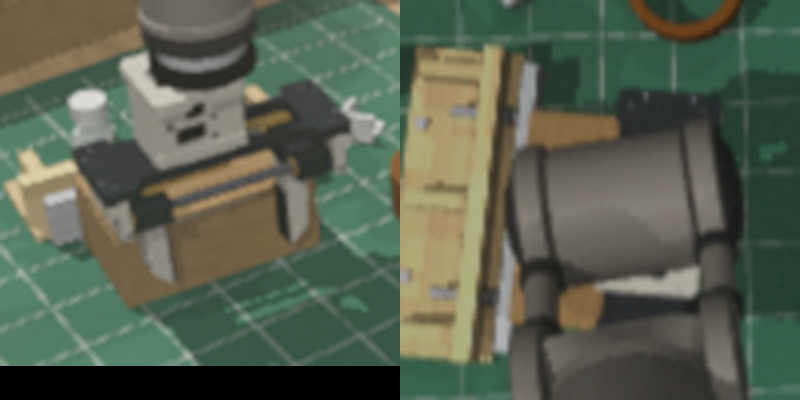

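The closed carton sits flush against the plate (plate at about x=525 in the right half) and roughly central. The tool reads about 8 N, which puts the plate about 9 mm in. I'll hold this for over a second and then hand in.

step_arm([
  {"translation": [0, 0, 0], "roll": 0},
  {"translation": [0, 0, 0], "roll": 0},
  {"translation": [0, 0, 0], "roll": 0},
  {"translation": [0, 0, 0], "roll": 0},
  {"translation": [0, 0, 0], "roll": 0},
  {"translation": [0, 0, 0], "roll": 0},
  {"translation": [0, 0, 0], "roll": 0},
  {"translation": [0, 0, 0], "roll": 0},
  {"translation": [0, 0, 0], "roll": 0},
  {"translation": [0, 0, 0], "roll": 0},
  {"translation": [0, 0, 0], "roll": 0},
  {"translation": [0, 0, 0], "roll": 0},
  {"translation": [0, 0, 0], "roll": 0},
  {"translation": [0, 0, 0], "roll": 0},
  {"translation": [0, 0, 0], "roll": 0},
  {"translation": [0, 0, 0], "roll": 0},
])

```text
time: 20.02
tool_pos: [0.4961, 0.1437, 0.0045]
tool_rot: [-3.141, 0.001, 1.463]
contact_force: [-1.9, -8.4, 2.9]
opening: 0.0919
grip_force: 3.9
```

```bash
python3 -c "
from h import *
fs();print(hand_in())"
```

```text
t 20.02 p [0.4961 0.1437 0.0045] rot [-3.141e+00  1.000e-03  1.463e+00] local -0.0037 0.0163 F [-1.92 -8.41  2.91] open 0.09185872047843018
fence frame -0.0072 -0.1006 Ffence -8.56
the job is handed in; nothing more can be done
None
```

I handed the job in at 20 s with both flaps folded (narrow, then wide) and the carton held flush on the fence at about 8 N (plate about 9 mm back, estimated from force and position); no verdict was returned.

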